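# Key the tiered tray stand tight

## Task

The top tray of the three-tier tray stand is loose on its post: slide the tapered cherry key through the slot in the post by hand, thin end first and flat side down on the tray's collar, and let go of it. Then take the small wooden mallet by its handle and tap the key's thick end gently until the key is tight, but do not overdrive it. Lay the mallet back down on the table beside the stand, and leave the bowl on the tray and everything else where it is.

Things in the scene. Friction and masses are not known exactly. Their poses are not given: they have to be found in the camera images.
- stand: Three-tier tray stand, fixed: a cherry shelf board (260 along x, 360 along y) with three white melamine trays (220 x 320, rims 20 high) one above the other on an upright cherry post of 40 x 40, through round collars. Origin at the middle of its underside, on the post's axis, on the table; z up. Sizes here are in mm. The post's flat top is 287 above the table.
- hub_top (a point): Centre of the flat top face of the top tray's collar, on the post's axis, 237 above the table at the start. Axes as the stand. The collar is 84 across, its top 45 above the top tray's floor and 29 above its rim. Tray and collar rest on a springy silicone ring and sink as the key tightens.
- slot_mouth (a point): Mouth of the slot, in the middle of the post's +y face, at the height of the collar's top. The slot is 22 wide (x) and runs through the post along y (40). The key enters here travelling towards -y. Its floor is the collar's top, its ceiling slopes 1 in 8 as the key does, rising to +y: 16 above the collar at this mouth, 11 at the far face, each up to 3 more or less, unmeasured.
- toptray: Top tray with its collar, 450 g; origin under its middle, 49 below hub_top, axes as the stand. How deep the key goes before it touches differs by up to 24 either way: feel for it. From there the push on its tail grows about 0.8 N per mm and the tray sinks 1 per 8 driven. Tight is 1.5 sunk (a push of 9 to 11 N), overdriven 2.6 (15 N if slippery, 19 N if rough). A last steady push near 13 N is right.
- key: Tapered key, dark cherry, 130 long, 18 wide, 35 g, lying flat side down. Origin under its middle on the underside, x to the nose (thin end), z up. Height grows 1 in 8: 16 at the middle, 24 at the tail (x = -65, a flat end). The last 14 of the nose are bevelled to 12 wide, from 2 to 6 up. A grasp on its sides 18 from the tail, 21 above the underside, keeps fingertips above the collar and off the post.
- key_mid (a point): Middle of the key, 8 above its underside (half-way up). Axes as the key. Once in the slot the key stays put by friction when let go.
- key_nose (a point): Centre of the key's nose end, 65 from its middle along its x, 4 above the underside.
- mallet: Small wooden mallet lying on its cheek on the table, 160 g. Origin on its underside below the head's centre. The head is a block 40 (x) x 64 (y) x 40 high; its two striking faces look to +y and -y (32 from the centre). The handle, 18 x 18 in section, leaves the head to -x, centred 20 above the underside, from x = -20 to x = -140. Held firmly close to the head it twists least. A blow over 30 N on the key is too hard.
- mallet_head (a point): Centre of the mallet's head, 20 above its underside. Axes as the mallet.
- bowl: Shallow yellow-glazed bowl, 104 across, 38 high, standing on the top tray on the -y side of the post. Origin under its centre. To be left alone.
- cup: White cup, 68 across, 60 high, on the table. Origin under its centre. To be left alone.
- caddy: Steel tea caddy, 66 across, 85 high, on the table. Origin under its centre. To be left alone.
- rest: Wooden utensil rest, a straight dark bar 95 x 20 x 14 with a raised end (20 high) at each end, on the table; not the key. Origin under its centre. To be left alone.
- spoon: Wooden spoon, 170 long, lying on the table. To be left alone.
- collar: Spare cherry spacer collar, a ring 72 across and 45 high, on the table. Origin under its centre. To be left alone.
Mind the look-alikes: they are no part of the job. Of the things like the mallet, leave any that is purple; of the rest the larger one is meant. What is shaped like the key but white is not meant.

How it is judged:
By the outcome, as a careful person would: the job done as asked, in the order asked, and still so for the second after the job is handed in, with the robot touching nothing.
It also fails if it takes over 72 s, if anything falls off the work surface, if the arm or the gripper's body presses on something with over 40 N, if the wrist force passes 120 N, or if a joint passes its speed limit or range.

## Robot

A 6-joint arm with a two-finger parallel gripper is mounted at the origin on the work surface. World frame = base frame: x ahead of the robot, y to its left, z up, the work surface at z = 0. Lengths are in m, angles in degrees, forces in N, time in s.
With the tool pointing down it reaches from about 0.3 to 0.75 m from the base axis. Payload 8.5 kg.
Tool frame: the origin (TCP) lies at the very end of the fingers, on their centre line; the grasp point (between the pads) lies 19 mm behind it; z points along the fingers, y is the line along which they close (so a half turn about z gives the same grasp; the last joint's range is limited). The gripper opens to 85 mm and grips with 20 to 120 N. Pads are 22 mm wide; open, the fingers measure 114 mm over their backs; the gripper's body (76 mm by 85 mm) begins 54 mm behind the grasp point. The pads swing forward as they close: fully open they stand 13 mm farther back than shut.
Start: joints at [-81.434, 21.807, 74.336, -0, 83.858, -12.336], TCP at [0.196, -0.514, 0.231] pointing down, gripper open.
Joint ranges: [-178.18, 178.18], [-50.72, 133.34], [12.68, 142.11], [-81.47, 261.47], [9.98, 163.14], [-165.26, 165.26]. Speed limits (degrees/s): [136.94, 136.94, 180, 180, 180, 180].

## Interface

Orientations are given as a 3x3 rotation matrix whose columns are the frame's x, y, z axes.
In Python, from rig import observe, cams, ticket gives the robot as it stands.
- The arm moves only by the tool move_arm, never from a script. Its arguments are lists of equal length, an entry for each row: "jaw": the finger opening in cm, from 0 to 8.54; "dp": the shift along the tool's x, y, z in cm, a list of three; "turn": the turn, a rotation vector about the tool's x, y, z in rad, a list of three. In form: {"jaw": [jaw, ...], "dp": [[tx, ty, tz], ...], "turn": [[wx, wy, wz], ...]}. A call has 1 to 12 rows; each row shifts and turns the commanded pose from where the row before left it, along the tool's axes as they then stand; what a row does not reach is not made up. A row lasts 1/12 s, in which the tool goes at most 41.7 mm and 7.16 degrees, less where a joint would pass 70% of its speed; a pose out of reach is approached as far as the arm can. A call is refused whole if a number of a shift passes 4.17 or a number of a turn 0.125, either way. A call with a gripper value outside its range is refused whole. The fingers move at their own pace and stop on an object; "force" is the grip in N (left out, the last holds). Time passes only in rows, so rows that do not move let the fingers close. It gives the time, the measured TCP pose, the force, the opening and the grip force at its end, in the units of the state.
- observe(): the state, without advancing time (a new reading comes with each control period).
- cams.get_image(name): name is "scene" or "top"; returns (picture, depth): 384x512x3 uint8, red, green, blue; 384x512 float32, m along the optical axis (not along the pixel's ray), 0 where there is no reading.
- cams.calibration(name): a dict with "vertical_fov" (degrees; the focal length in pixels is half the picture's height over the tangent of half this angle, whatever the lens; pixels are square), "cx", "cy" (the principal point, pixels), "k1" (the pictures are not rectified: a ray, as slopes to the right and down, at radius r is drawn at 1 + k1 r^2 times it, then the intrinsics apply), "view" (4x4, takes a point from world to camera coordinates). Camera axes: x right, y up, looking along -z (the intrinsics and any distortion apply to the point x, -y, -z); pixel columns grow to the right and rows downward; lengths in m; the calibration is good to about 2 mm. A picture is of the moment at which its call begins. calibration takes no time and is no camera call.
- ticket.close_job(): hands the job in; it is judged then, once.
Trained networks look in the newest picture that a camera, given by its name, has taken for a name from the list of things; names that differ only in an ending like _2 or _b are one class to them, and where a whole thing is asked for, a point or a joint stands for the part that bears it (a point fixed in the world has none). Each returns a list of dicts, best first, with "p" (0 to 1); they miss things now and then, are a little off and sometimes report something else, mostly with a low value. They report only what shows in the picture. A call takes as long as a camera call. They do not tell look-alikes from the thing itself.
- cams.spot_in(camera, query): "box" ([centre column, centre row, width, height] as shares, 0 to 1, of the picture: columns of its width, rows of its height, round what is visible of it).
- cams.outline_of(camera, query): "mask" (384x512 bool, what is visible of it) and "box" ([centre column, centre row, width, height] as shares, 0 to 1, of the picture: columns of its width, rows of its height, round what is visible of it).
- cams.mark_of(camera, query): "location" ([column, row] as shares, 0 to 1, of the picture: columns of its width, rows of its height: a listed point, or the origin of a listed thing).
The state is a dict: "time_s": time; "q": joint angles; "qvel": joint speeds; "joint_efforts": joint torques, N m; "position": TCP position; "tool_rot": TCP orientation; "ft_force": force on the tool from outside, world axes, zero at the start; "wrist_torque": the same for the moment, N m; "grip_width": finger opening in m; "gripper_force": force on a finger pad.
Only numpy, scipy, OpenCV 4.12 (cv2) and the standard library are available. Lean on these libraries where they do the work, as an engineer would, in place of code of your own. Each camera call takes 0.05 s, during which the arm holds its last target. There are 200 camera calls.

## Working session

There is one attempt and no reset: what is moved stays moved. The work goes in short steps, Python scripts to look and compute and a tool call to move; the robot and the scene stay as the last step left them, time stands still between calls to the robot, and variables do not carry over. Pictures are saved under pics/ and viewed, at most 10 in all, crops included, and the job is handed in when it is done.

Besides the shell and the picture viewer there is one more tool, called after ">>>" as name(argument=value, ...) on one line, values as JSON. move_arm: Moves the arm, as the interface text tells. Its arguments: {"type":"object","properties":{"jaw":{"type":"array","items":{"type":"number"}},"dp":{"type":"array","items":{"type":"array","items":{"type":"number"}}},"turn":{"type":"array","items":{"type":"array","items":{"type":"number"}}},"force":{"type":"number"}},"required":["jaw","dp","turn"]}

```bash
ls; mkdir -p pics; cat > h.py <<'E'
import numpy as np, cv2
from rig import observe, cams, ticket
def K(n):
    c=cams.calibration(n); f=192/np.tan(np.radians(c["vertical_fov"]/2)); return c,f
def ray(n,u,v):
    c,f=K(n); a=np.array([(u-c["cx"])/f,(v-c["cy"])/f]); s=a.copy()
    for _ in range(20): s=a/(1+c["k1"]*(s@s))
    return s
def at_depth(n,u,v,d):
    c,f=K(n); s=ray(n,u,v); return (np.linalg.inv(np.array(c["view"]))@[s[0]*d,-s[1]*d,-d,1])[:3]
def at_z(n,u,v,z):
    c,f=K(n); M=np.linalg.inv(np.array(c["view"])); s=ray(n,u,v)
    o=M[:3,3]; d=M[:3,:3]@[s[0],-s[1],-1]; return o+d*(z-o[2])/d[2]
def proj(n,p):
    c,f=K(n); q=np.array(c["view"])@np.append(p,1); s=np.array([q[0],-q[1]])/-q[2]; s=s*(1+c["k1"]*(s@s))
    return s*f+[c["cx"],c["cy"]]
def cloud(n,d):
    c,f=K(n); v,u=np.mgrid[:384,:512]; a=np.stack([(u-c["cx"])/f,(v-c["cy"])/f],-1); s=a.copy()
    for _ in range(20): s=a/(1+c["k1"]*(s**2).sum(-1,keepdims=True))
    P=np.stack([s[...,0]*d,-s[...,1]*d,-d,np.ones_like(d)],-1)@np.linalg.inv(np.array(c["view"])).T
    return P[...,:3]
E
python3 - <<'E'
from h import *
np.set_printoptions(precision=3,suppress=True)
ims=[]
for n in("scene","top"):
    im,d=cams.get_image(n); ims.append(im); np.save(n+"_d.npy",d); np.save(n+"_im.npy",im)
    cv2.imwrite(f"pics/{n}0.png",cv2.resize(im[...,::-1],(800,600)))
    print(n,np.linalg.inv(np.array(cams.calibration(n)["view"]))[:3,3], (d>0).mean())
    for q in("hub_top","slot_mouth","key","key_mid","key_nose","mallet","mallet_head","bowl","cup","caddy","rest","spoon","collar"):
        for r in cams.mark_of(n,q)[:3]:
            u,v=r["location"][0]*512,r["location"][1]*384
            dd=d[min(383,int(v)),min(511,int(u))]
            print(n,q,round(r["p"],2),int(u),int(v),at_depth(n,u,v,dd) if dd>0 else None)
E
```

```text
pics
scene [1.12  0.355 1.095] 0.9958394368489584
scene hub_top 0.77 171 175 [ 0.555 -0.18   0.236]
scene slot_mouth 0.5 181 219 [ 0.656 -0.099  0.193]
scene key 0.73 285 238 [ 0.494  0.159 -0.004]
scene key 0.69 300 196 [0.32  0.148 0.007]
scene key 0.39 262 280 [0.687 0.157 0.059]
scene key_mid 0.69 285 233 [0.487 0.157 0.015]
scene key_mid 0.52 300 196 [0.321 0.149 0.006]
scene key_mid 0.41 275 243 [0.528 0.136 0.002]
scene key_nose 0.7 284 237 [0.498 0.157 0.011]
scene key_nose 0.66 274 245 [0.535 0.135 0.001]
scene key_nose 0.59 286 190 [0.314 0.095 0.005]
scene mallet 0.91 408 233 [0.353 0.525 0.038]
scene mallet 0.7 352 267 [0.531 0.388 0.024]
scene mallet 0.47 368 198 [0.242 0.375 0.01 ]
scene mallet_head 0.65 352 260 [0.512 0.383 0.036]
scene mallet_head 0.63 365 193 None
scene mallet_head 0.56 411 233 [0.349 0.534 0.036]
scene bowl 0.64 135 180 [ 0.588 -0.299  0.197]
scene cup 0.81 263 276 [ 0.649  0.143 -0.   ]
scene caddy 0.7 294 315 [0.754 0.28  0.069]
scene rest 0.54 291 279 [0.631 0.23  0.011]
scene rest 0.44 341 306 [0.656 0.393 0.011]
scene rest 0.33 294 312 [0.75  0
[... 438 characters left out ...]
[0.481 0.159 0.018]
top key_mid 0.72 164 158 [0.65  0.405 0.003]
top key_nose 0.73 234 187 [0.539 0.144 0.003]
top key_nose 0.62 250 249 [0.311 0.09  0.008]
top key_nose 0.39 211 167 [0.614 0.229 0.012]
top mallet 0.86 128 241 [0.345 0.519 0.039]
top mallet 0.81 171 196 [0.502 0.371 0.037]
top mallet 0.7 167 156 [0.654 0.393 0.016]
top mallet_head 0.91 168 193 [0.515 0.382 0.045]
top mallet_head 0.68 127 241 [0.343 0.522 0.044]
top mallet_head 0.6 173 274 [0.227 0.36  0.036]
top cup 0.84 236 157 [0.652 0.138 0.006]
top caddy 0.87 199 137 [0.709 0.264 0.083]
top spoon 0.69 167 155 [0.658 0.393 0.015]
top collar 0.64 363 255 [ 0.316 -0.142  0.669]
top collar 0.18 239 189 [ 0.531  0.129 -0.006]
```

View pics/scene0.png

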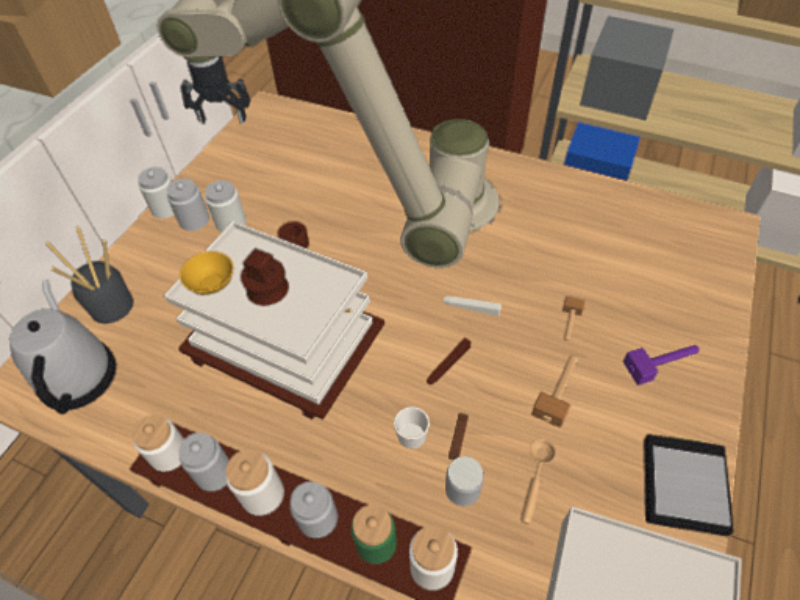

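View pics/top0.png

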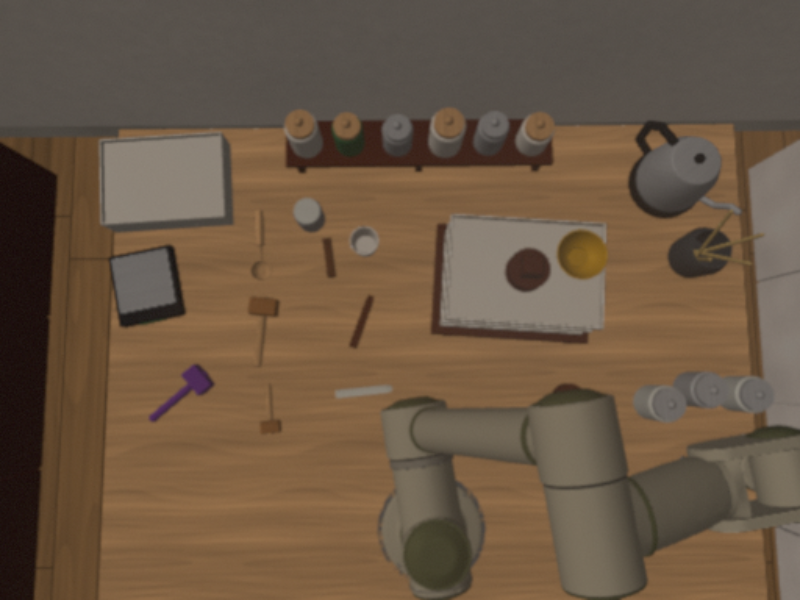

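```bash
python3 - <<'E'
from h import *
np.set_printoptions(precision=4,suppress=True)
def obj(n,q,near):
    for r in cams.outline_of(n,q):
        P=C[n][r["mask"]]; m=np.median(P,0)
        if np.hypot(*(m[:2]-near))<0.06: return r["mask"],P
    return None,None
C={n:cloud(n,np.load(n+"_d.npy")) for n in("scene","top")}
for n in C:
    cams.get_image(n)
    for q,near in(("key",(.485,.158)),("mallet",(.48,.38))):
        m,P=obj(n,q,near)
        if P is None: print(n,q,"none"); continue
        # pixel-based with table plane mid height
        vv,uu=np.nonzero(m)
        X=np.array([at_z(n,u,v,.01 if q=="key" else .02)[:2] for u,v in zip(uu,vv)])
        r=cv2.minAreaRect(X.astype(np.float32)*1000)
        print(n,q,m.sum(),r)
        if q=="key":
            c=X.mean(0); w,V=np.linalg.eigh(np.cov(X.T)); a=V[:,1]; s=(X-c)@a
            print(c,a,"ang",np.degrees(np.arctan2(a[1],a[0])))
            for lo in np.arange(-.07,.07,.02):
                k=(s>lo)&(s<lo+.02); 
                if k.any(): print(round(lo,3),np.median(P[k,2]),k.sum())
        else:
            k=P[:,2]>.03; H=P[k]; print("head pts",len(H),H.mean(0))
    P=C[n].reshape(-1,3)
    k=(P[:,2]>.165)&(P[:,2]<.23)&(np.abs(P[:,0]-.55)<.2)&(np.abs(P[:,1]+.2)<.25)
    Q=P[k,:2]; print(n,"tray",cv2.minAreaRect((Q*1000).astype(np.float32)),k.sum())
    k=(P[:,2]>.273)&(P[:,2]<.30)&(np.hypot(P[:,0]-.55,P[:,1]+.185)<.06)
    Q=P[k]; print("post top",k.sum(),Q.mean(0),cv2.minAreaRect((Q[:,:2]*1000).astype(np.float32)))
    k=(P[:,2]>.225)&(P[:,2]<.25)&(np.hypot(P[:,0]-.55,P[:,1]+.185)<.08)
    print("collar",k.sum(),np.median(P[k],0),P[k].min(0),P[k].max(0))
    for q in ("hub_top","slot_mouth"):
        for r in cams.mark_of(n,q)[:2]: print(q,r["p"],at_z(n,r["location"][0]*512,r["location"][1]*384,.237))
a=np.load("scene_im.npy")[140:220,90:260]; b=np.load("top_im.npy")[130:220,270:400]
a=cv2.resize(a[...,::-1],(790,372),interpolation=2); cv2.imwrite("pics/crop1.png",a)
E
```

```text
scene key 281 ((470.6932067871094, 155.29904174804688), (27.438552856445312, 140.70877075195312), 70.45936584472656)
[0.4696 0.1564] [-0.9465  0.3227] ang 161.17267713137784
-0.07 0.006039302030403482 33
-0.05 0.010290935797536482 40
-0.03 0.01227090123255592 43
-0.01 0.01427007700617211 45
0.01 0.016038673775679246 45
0.03 0.01890977610943345 41
0.05 0.021819951388940995 33
scene mallet 489 ((454.6514892578125, 390.7357177734375), (63.22005844116211, 165.45372009277344), 82.91683959960938)
head pts 263 [0.5086 0.3848 0.0376]
scene tray ((558.2813720703125, -193.15310668945312), (324.11053466796875, 224.23306274414062), 86.08072662353516) 5927
post top 188 [ 0.5618 -0.1904  0.2822] ((558.6134033203125, -192.55982971191406), (41.42738723754883, 41.926780700683594), 86.25275421142578)
collar 362 [ 0.576  -0.1778  0.237 ] [ 0.5161 -0.2638  0.2254] [ 0.6015 -0.1503  0.25  ]
hub_top 0.71 [0.6331 0.3778 0.237 ]
hub_top 0.58 [ 0.564  -0.1844  0.237 ]
top key 151 ((473.7769470214844, 158.72891235351562), (19.766250610351562, 118.10330963134766), 71.44617462158203)
[0.4765 0.1583] [-0.9427  0.3336] ang 160.51237891254195
-0.07 0.009309359530890404 7
-0.05 0.010144341997848194 28
-0.03 0.01294942586496084 30
-0.01 0.015242316547990353 26
0.01 0.019241822064326453 24
0.03 0.021400693172376584 24
0.05 0.023778395022583054 12
top mallet 391 ((451.33978271484375, 388.26690673828125), (163.1917266845703, 69.17781066894531), 0.7600270509719849)
head pts 242 [0.4924 0.3874 0.0379]
top tray ((558.6054077148438, -190.90672302246094), (324.0533752441406, 221.50144958496094), 85.99713897705078) 6309
post top 181 [ 0.5571 -0.1904  0.2825] ((558.3148803710938, -191.07034301757812), (39.96685791015625, 40.67926788330078), 85.1518783569336)
collar 373 [ 0.5527 -0.1853  0.2364] [ 0.5175 -0.2647  0.2252] [ 0.5997 -0.1508  0.2475]
hub_top 0.84 [ 0.5608 -0.1963  0.237 ]
hub_top 0.38 [0.4619 0.1375 0.237 ]
slot_mouth 0.36 [0.4536 0.1434 0.237 ]
```

View pics/crop1.png

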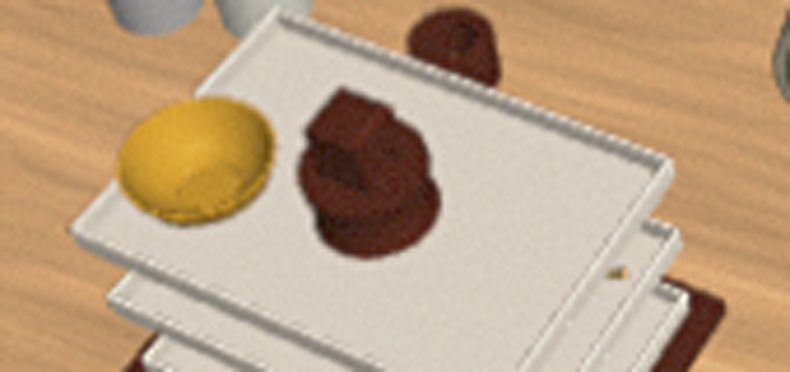

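```bash
python3 - <<'E'
from h import *
np.set_printoptions(precision=4,suppress=True)
for n in("scene","top"):
    C=cloud(n,np.load(n+"_d.npy")); im=np.load(n+"_im.npy").astype(int)
    k=(im[...,0]<105)&(np.hypot(C[...,0]-.474,C[...,1]-.158)<.085)&(C[...,2]>-.01)&(C[...,2]<.035)&(im[...,0]-im[...,2]>10)
    X=C[k][:,:2]; r=cv2.minAreaRect((X*1000).astype(np.float32)); print(n,k.sum(),r)
    c=np.array(r[0])/1000; w,V=np.linalg.eigh(np.cov(X.T)); a=V[:,1]; a*=np.sign(a[0]); s=(X-c)@a; print("pca",X.mean(0),np.degrees(np.arctan2(a[1],a[0])),s.min(),s.max())
    H=C[(C[...,2]>.031)&(C[...,2]<.06)&(np.abs(C[...,0]-.51)<.05)&(np.abs(C[...,1]-.385)<.06)]
    print("head",len(H),H.mean(0),cv2.minAreaRect((H[:,:2]*1000).astype(np.float32)))
    H=C[(C[...,2]>.020)&(C[...,2]<.036)&(C[...,0]<.475)&(C[...,0]>.35)&(np.abs(C[...,1]-.39)<.04)]
    p=np.polyfit(H[:,0],H[:,1],1); print("handle",len(H),H.mean(0),H[:,0].min(),np.degrees(np.arctan(p[0])),np.polyval(p,[.4,.475,.513]))
s=observe(); print(s["time_s"],s["position"],s["tool_rot"],s["ft_force"],s["q"])
E
```

```text
scene 216 ((474.8390197753906, 155.30972290039062), (17.623767852783203, 126.60015106201172), 70.37860107421875)
pca [0.4737 0.1574] -20.694234511958033 -0.06336726455919503 0.06336699197458603
head 262 [0.5106 0.3843 0.038 ] ((504.2688293457031, 384.64544677734375), (63.826499938964844, 51.153263092041016), 82.87494659423828)
handle 158 [0.4248 0.3922 0.0265] 0.36981884880207716 -5.312686301532471 [0.3945 0.3875 0.3839]
top 181 ((472.171142578125, 157.342041015625), (18.18219757080078, 129.43692016601562), 70.42088317871094)
pca [0.4702 0.1576] -19.357200166961732 -0.0647092289117482 0.06470433126207759
head 201 [0.5068 0.386  0.0393] ((495.09100341796875, 387.62457275390625), (63.29256057739258, 65.67761993408203), 83.56116485595703)
handle 148 [0.422  0.3943 0.0279] 0.36952113608774784 -5.448672535527146 [0.3964 0.3893 0.3857]
1.9 [ 0.1962 -0.5138  0.2313] [[ 0.9342  0.3567 -0.    ]
 [ 0.3567 -0.9342 -0.    ]
 [-0.      0.     -1.    ]] [-0.6846 -0.4883 -0.3032] [-81.4345  21.8059  74.3347  -0.0002  83.8586 -12.3346]
```

>>> move_arm(jaw=[6, 6, 6, 6, 6, 6, 6, 6, 6, 6, 6, 6], dp=[[2.3, -2.8, -0.4], [2.3, -2.8, -0.4], [2.3, -2.8, -0.4], [2.3, -2.8, -0.4], [2.3, -2.8, -0.4], [2.3, -2.8, -0.4], [2.3, -2.8, -0.4], [2.3, -2.8, -0.4], [2.3, -2.8, -0.4], [2.3, -2.8, -0.4], [2.3, -2.8, -0.4], [2.3, -2.8, -0.4]], turn=[[0, 0, 0], [0, 0, 0], [0, 0, 0], [0, 0, 0], [0, 0, 0], [0, 0, 0], [0, 0, 0], [0, 0, 0], [0, 0, 0], [0, 0, 0], [0, 0, 0], [0, 0, 0]])

```text
time_s: 2.9
position: [0.3342, -0.0997, 0.2798]
tool_rot: [[0.934, 0.356, 0.001], [0.356, -0.934, -0.001], [0.001, 0.001, -1.0]]
ft_force: [1.3, -1.3, -0.3]
grip_width: 0.0597
gripper_force: 0.0
```

>>> move_arm(jaw=[6, 6, 6, 6, 6, 6, 6, 6], dp=[[2.3, -2.75, 1.6], [2.3, -2.75, 1.6], [2.3, -2.75, 1.6], [2.3, -2.75, 1.6], [2.3, -2.75, 1.6], [2.3, -2.75, 1.6], [2.3, -2.75, 1.6], [2.3, -2.75, 1.6]], turn=[[0, 0, 0], [0, 0, 0], [0, 0, 0], [0, 0, 0], [0, 0, 0], [0, 0, 0], [0, 0, 0], [0, 0, 0]])

```text
time_s: 3.57
position: [0.4278, 0.1718, 0.1506]
tool_rot: [[0.934, 0.357, 0.001], [0.357, -0.934, 0.0], [0.001, 0.0, -1.0]]
ft_force: [1.3, -0.6, 0.1]
grip_width: 0.0601
gripper_force: 0.0
```

>>> move_arm(jaw=[6, 6, 6, 6, 6, 6, 6, 6, 6, 6, 6, 6], dp=[[0, 0, 0], [0, 0, 0], [0, 0, 0], [0, 0, 0], [0, 0, 0], [0, 0, 0], [0, 0, 0], [0, 0, 0], [0, 0, 0], [0, 0, 0], [0, 0, 0], [0, 0, 0]], turn=[[0, 0, -0.122], [0, 0, -0.122], [0, 0, -0.122], [0, 0, -0.122], [0, 0, -0.122], [0, 0, -0.122], [0, 0, -0.122], [0, 0, -0.122], [0, 0, -0.122], [0, 0, -0.122], [0, 0, -0.122], [0, 0, -0.122]])

```text
time_s: 4.57
position: [0.4277, 0.1698, 0.1514]
tool_rot: [[-0.261, 0.965, 0.0], [0.965, 0.261, 0.0], [-0.0, 0.0, -1.0]]
ft_force: [-0.6, 0.1, -0.1]
grip_width: 0.0602
gripper_force: 0.0
```

>>> move_arm(jaw=[6, 6, 6, 6, 6, 6, 6, 6, 6], dp=[[0, 0, 0], [0, 0, 0], [0, 0, 0], [0, 0, 0], [0, 0, 0], [0, 0, 0], [0, 0, 0], [0, 0, 0], [0, 0, 0]], turn=[[0, 0, -0.122], [0, 0, -0.122], [0, 0, -0.122], [0, 0, -0.122], [0, 0, -0.122], [0, 0, -0.122], [0, 0, -0.122], [0, 0, -0.122], [0, 0, 0]])

```text
time_s: 5.32
position: [0.4277, 0.1697, 0.1514]
tool_rot: [[-0.945, 0.326, 0.0], [0.326, 0.945, 0.0], [-0.0, 0.0, -1.0]]
ft_force: [-0.9, 0.3, 0.1]
grip_width: 0.0603
gripper_force: 0.0
```

>>> move_arm(jaw=[6, 6, 6, 6, 6, 6], dp=[[0, 0.3, 3.3], [0, 0, 3.3], [0, 0, 3.3], [0, 0, 3.0], [0, 0, 2.0], [0, 0, 0]], turn=[[0, 0, 0], [0, 0, 0], [0, 0, 0], [0, 0, 0], [0, 0, 0], [0, 0, 0]])

```text
time_s: 5.82
position: [0.4269, 0.1722, -0.0006]
tool_rot: [[-0.942, 0.334, -0.006], [0.334, 0.943, -0.001], [0.006, -0.003, -1.0]]
ft_force: [-1.4, -0.2, 0.0]
grip_width: 0.06
gripper_force: 0.0
```

```bash
python3 - <<'E'
from h import *
im,d=cams.get_image("scene"); cv2.imwrite("pics/key1.png",cv2.resize(im[180:290,210:350,::-1],(763,600),interpolation=2))
print(observe()["position"])
E
```

```text
[0.42786417 0.1724375  0.00129922]
```

View pics/key1.png

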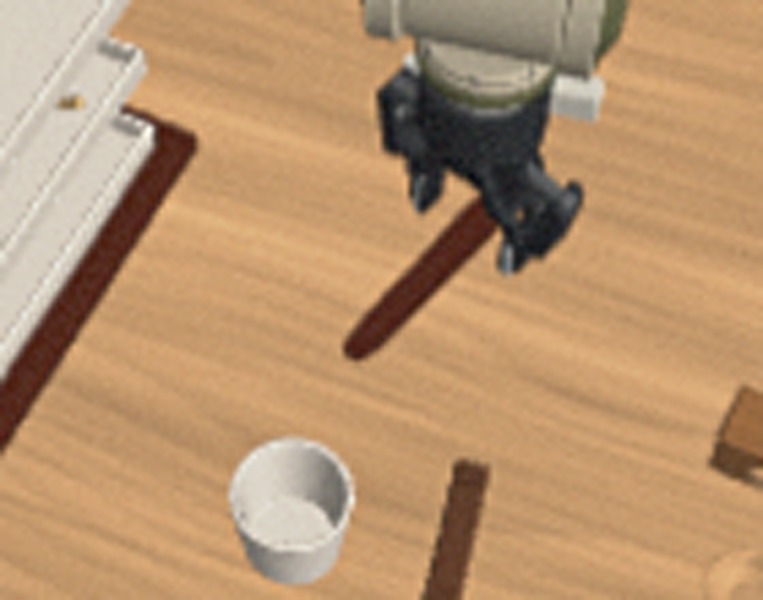

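>>> move_arm(jaw=[6, 1, 1, 1, 1, 1, 1, 1], dp=[[0, 0, -0.1], [0, 0, 0], [0, 0, 0], [0, 0, 0], [0, 0, 0], [0, 0, 0], [0, 0, 0], [0, 0, 0]], turn=[[0, 0, 0], [0, 0, 0], [0, 0, 0], [0, 0, 0], [0, 0, 0], [0, 0, 0], [0, 0, 0], [0, 0, 0]], force=50)

```text
time_s: 6.53
position: [0.429, 0.1726, 0.0043]
tool_rot: [[-0.944, 0.331, 0.002], [0.331, 0.944, 0.0], [-0.002, 0.001, -1.0]]
ft_force: [-0.9, -0.6, 7.3]
grip_width: 0.017
gripper_force: 49.1
```

>>> move_arm(jaw=[1, 1], dp=[[0, 0, 0], [0, 0, 0]], turn=[[0, 0, 0], [0, 0, 0]])

```text
time_s: 6.7
position: [0.4291, 0.1726, 0.0043]
tool_rot: [[-0.944, 0.331, 0.002], [0.331, 0.944, 0.0], [-0.002, 0.001, -1.0]]
ft_force: [-0.4, -0.7, 7.9]
grip_width: 0.017
gripper_force: 49.1
```

>>> move_arm(jaw=[1, 1, 1, 1, 1, 1, 1, 1, 1, 1, 1, 1], dp=[[0, 0, -1], [0, 0, -2], [0, 0, -3.5], [0, 0, -3.5], [0, 0, -3.5], [0, 0, -3.5], [0, 0, -3.5], [0, 0, -3.5], [0, 0, -2], [0, 0, 0], [0, 0, 0], [0, 0, 0]], turn=[[0, 0, 0], [0, 0, 0], [0, 0, 0.12], [0, 0, 0.12], [0, 0, 0.12], [0, 0, 0.12], [0, 0, 0.12], [0, 0, 0.12], [0, 0, 0.12], [0, 0, 0.12], [0, 0, 0.12], [0, 0, 0.12]])

```text
time_s: 7.7
position: [0.4283, 0.1725, 0.264]
tool_rot: [[-0.028, 1.0, 0.001], [1.0, 0.028, 0.0], [0.0, 0.001, -1.0]]
ft_force: [1.0, -0.4, -1.0]
grip_width: 0.0169
gripper_force: 48.9
```

>>> move_arm(jaw=[1, 1, 1, 1, 1, 1, 1, 1, 1, 1, 1], dp=[[0, 0, 0], [-2.5, 1.94, 0], [-2.5, 1.94, 0], [-2.5, 1.94, 0], [-2.5, 1.94, 0], [-2.5, 1.94, 0], [-2.5, 1.94, 0], [-2.5, 1.94, 0], [-2.5, 1.94, 0], [0, 0, 0.8], [0, 0, 0]], turn=[[0, 0, 0.098], [0, 0, 0], [0, 0, 0], [0, 0, 0], [0, 0, 0], [0, 0, 0], [0, 0, 0], [0, 0, 0], [0, 0, 0], [0, 0, 0], [0, 0, 0]])

```text
time_s: 8.62
position: [0.5705, -0.038, 0.2538]
tool_rot: [[0.066, 0.998, -0.003], [0.998, -0.066, 0.001], [0.001, -0.003, -1.0]]
ft_force: [-0.7, 1.3, -1.1]
grip_width: 0.0168
gripper_force: 49.0
```

```bash
python3 - <<'E'
from h import *
np.set_printoptions(precision=4,suppress=True)
s=observe(); print(s["time_s"],s["position"],s["tool_rot"],s["ft_force"])
im,d=cams.get_image("scene"); cv2.imwrite("pics/ins1.png",cv2.resize(im[120:220,110:240,::-1],(780,600),interpolation=2))
c={}
for n in("scene","top"):
    im,d=cams.get_image(n); C=cloud(n,d); im=im.astype(int)
    k=(im[...,0]<125)&(im[...,0]-im[...,2]>10)&(C[...,2]>.24)&(C[...,2]<.275)&(np.abs(C[...,0]-.567)<.04)&(C[...,1]>-.168)&(C[...,1]<-.03)
    X=C[k]; p=np.polyfit(X[:,1],X[:,0],1) if k.sum()>5 else None
    print(n,k.sum(),X.min(0),X.max(0),X.mean(0),p)
    b=[(y,np.median(X[abs(X[:,1]-y)<.006],0)) for y in np.arange(-.165,-.03,.012) if (abs(X[:,1]-y)<.006).any()]
    for y,m in b: print(m)
    Q=C[(C[...,2]>.275)&(C[...,2]<.30)&(np.hypot(C[...,0]-.5585,C[...,1]+.1915)<.035)]
    print("post",len(Q),cv2.minAreaRect((Q[:,:2]*1000).astype(np.float32)))
E
```

```text
8.6167 [ 0.5705 -0.038   0.2538] [[ 0.0662  0.9978 -0.0026]
 [ 0.9978 -0.0662  0.0008]
 [ 0.0007 -0.0027 -1.    ]] [-0.696   1.3397 -1.1251]
scene 120 [ 0.5366 -0.1651  0.24  ] [ 0.5921 -0.0304  0.2749] [ 0.5677 -0.1131  0.2595] [0.0984 0.5788]
[ 0.5408 -0.1627  0.2405]
[ 0.565  -0.149   0.2552]
[ 0.5663 -0.14    0.2585]
[ 0.5699 -0.1273  0.26  ]
[ 0.568  -0.1166  0.2609]
[ 0.5684 -0.1058  0.2638]
[ 0.5752 -0.0975  0.2544]
[ 0.5771 -0.079   0.2523]
[ 0.5771 -0.0665  0.2515]
[ 0.5768 -0.0606  0.2494]
[ 0.5643 -0.0405  0.2715]
[ 0.5686 -0.0332  0.2725]
post 177 ((559.4026489257812, -194.24789428710938), (44.57566452026367, 41.18741226196289), 88.42708587646484)
top 52 [ 0.5457 -0.1661  0.2401] [ 0.5804 -0.0681  0.269 ] [ 0.5618 -0.1206  0.2587] [-0.0384  0.5572]
[ 0.5551 -0.1633  0.2405]
[ 0.5663 -0.1481  0.2558]
[ 0.5637 -0.1414  0.258 ]
[ 0.5569 -0.1346  0.2615]
[ 0.5592 -0.0913  0.2659]
[ 0.561  -0.0799  0.2646]
[ 0.5596 -0.0708  0.259 ]
post 175 ((557.4757690429688, -191.02874755859375), (39.393550872802734, 40.88198471069336), 84.42858123779297)
```

View pics/ins1.png

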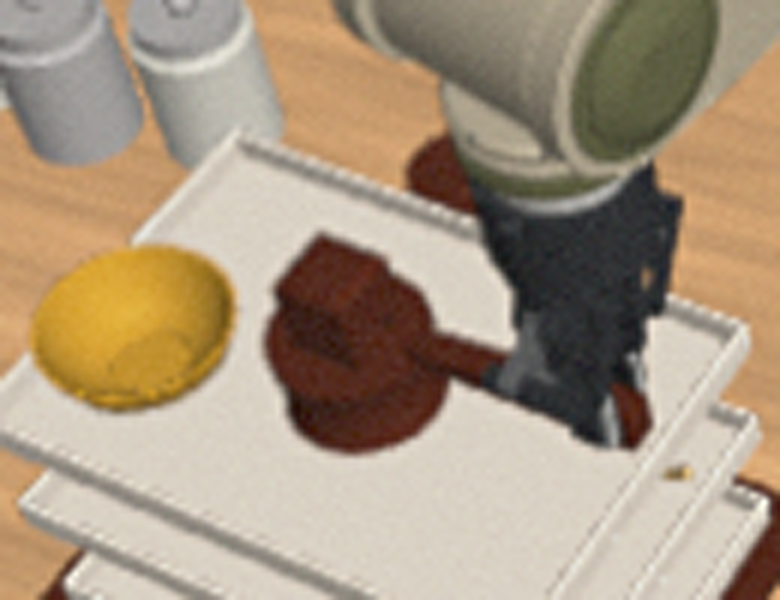

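>>> move_arm(jaw=[1, 1, 1, 1, 1, 1, 1], dp=[[0, -0.1, 0.6], [0, 0, 0.5], [-0.5, 0, 0], [-0.5, 0, 0], [-0.5, 0, 0], [0, 0, 0], [0, 0, 0]], turn=[[0, 0, 0], [0, 0, 0], [0, 0, 0], [0, 0, 0], [0, 0, 0], [0, 0, 0], [0, 0, 0]])

```text
time_s: 9.35
position: [0.5688, -0.0523, 0.2445]
tool_rot: [[0.065, 0.998, 0.0], [0.998, -0.065, -0.0], [-0.0, 0.0, -1.0]]
ft_force: [0.3, 0.3, -0.1]
grip_width: 0.0169
gripper_force: 49.0
```

>>> move_arm(jaw=[1, 1, 1, 1, 1, 1], dp=[[-0.3, 0, 0], [-0.3, 0, 0], [-0.3, 0, 0], [-0.3, 0, 0], [-0.3, 0, 0], [0, 0, 0]], turn=[[0, 0, 0], [0, 0, 0], [0, 0, 0], [0, 0, 0], [0, 0, 0], [0, 0, 0]])

```text
time_s: 9.85
position: [0.5677, -0.0674, 0.2443]
tool_rot: [[0.065, 0.998, -0.0], [0.998, -0.065, -0.0], [-0.0, 0.0, -1.0]]
ft_force: [0.1, 0.2, -0.7]
grip_width: 0.0165
gripper_force: 49.0
```

>>> move_arm(jaw=[1, 1, 1, 1, 1, 1, 1], dp=[[0, 0, 0.2], [-0.4, 0, 0], [-0.4, 0, 0], [-0.4, 0, 0], [-0.4, 0, 0], [0, 0, 0], [0, 0, 0]], turn=[[0, 0, 0], [0, 0, 0], [0, 0, 0], [0, 0, 0], [0, 0, 0], [0, 0, 0], [0, 0, 0]])

```text
time_s: 10.43
position: [0.5667, -0.0831, 0.2423]
tool_rot: [[0.064, 0.998, -0.0], [0.998, -0.064, 0.0], [0.0, -0.0, -1.0]]
ft_force: [-0.4, -0.1, -0.8]
grip_width: 0.017
gripper_force: 49.0
```

>>> move_arm(jaw=[1, 1, 1, 1, 1], dp=[[-0.2, 0, 0], [-0.2, 0, 0], [-0.2, 0, 0], [-0.2, 0, 0], [0, 0, 0]], turn=[[0, 0, 0], [0, 0, 0], [0, 0, 0], [0, 0, 0], [0, 0, 0]])

```text
time_s: 10.85
position: [0.5662, -0.0912, 0.2423]
tool_rot: [[0.064, 0.998, 0.0], [0.998, -0.064, -0.0], [-0.0, 0.0, -1.0]]
ft_force: [-0.3, -0.7, -0.7]
grip_width: 0.0172
gripper_force: 49.0
```

>>> move_arm(jaw=[1, 1, 1], dp=[[0, 0, 0.08], [0, 0, 0], [0, 0, 0]], turn=[[0, 0, 0], [0, 0, 0], [0, 0, 0]])

```text
time_s: 11.1
position: [0.5662, -0.0907, 0.2415]
tool_rot: [[0.064, 0.998, 0.0], [0.998, -0.064, -0.0], [-0.0, 0.0, -1.0]]
ft_force: [0.6, -0.7, 0.2]
grip_width: 0.0168
gripper_force: 49.0
```

>>> move_arm(jaw=[1, 1, 1, 1], dp=[[-0.2, 0, 0], [-0.2, 0, 0], [-0.2, 0, 0], [0, 0, 0]], turn=[[0, 0, 0], [0, 0, 0], [0, 0, 0], [0, 0, 0]])

```text
time_s: 11.43
position: [0.5658, -0.0972, 0.2415]
tool_rot: [[0.064, 0.998, -0.0], [0.998, -0.064, -0.0], [-0.0, -0.0, -1.0]]
ft_force: [-0.0, -0.7, 0.6]
grip_width: 0.0168
gripper_force: 49.0
```

>>> move_arm(jaw=[1, 1, 1, 1], dp=[[-0.15, 0, 0], [-0.15, 0, 0], [-0.1, 0, 0], [0, 0, 0]], turn=[[0, 0, 0], [0, 0, 0], [0, 0, 0], [0, 0, 0]])

```text
time_s: 11.77
position: [0.5655, -0.1006, 0.2413]
tool_rot: [[0.064, 0.998, -0.0], [0.998, -0.064, 0.001], [0.001, -0.0, -1.0]]
ft_force: [0.7, 1.3, -1.4]
grip_width: 0.0165
gripper_force: 48.8
```

>>> move_arm(jaw=[1, 1, 1, 1], dp=[[-0.15, 0, 0], [-0.15, 0, 0], [0, 0, 0], [0, 0, 0]], turn=[[0, 0, 0], [0, 0, 0], [0, 0, 0], [0, 0, 0]])

```text
time_s: 12.1
position: [0.5652, -0.1034, 0.2412]
tool_rot: [[0.064, 0.998, -0.001], [0.998, -0.064, 0.001], [0.001, -0.001, -1.0]]
ft_force: [-0.2, 4.7, -3.8]
grip_width: 0.0169
gripper_force: 48.8
```

>>> move_arm(jaw=[1, 1, 1], dp=[[-0.15, 0, 0], [-0.15, 0, 0], [0, 0, 0]], turn=[[0, 0, 0], [0, 0, 0], [0, 0, 0]])

```text
time_s: 12.35
position: [0.5649, -0.106, 0.2409]
tool_rot: [[0.063, 0.998, -0.001], [0.998, -0.063, 0.002], [0.002, -0.001, -1.0]]
ft_force: [-0.0, 6.4, -5.0]
grip_width: 0.017
gripper_force: 48.9
```

>>> move_arm(jaw=[3, 4, 5, 5, 5, 5, 5, 5], dp=[[0, 0, 0], [0, 0, 0], [0, 0, 0], [0, 0, 0], [0, 0, -1.0], [0, 0, -2.5], [0, 0, -3], [0, 0, -2]], turn=[[0, 0, 0], [0, 0, 0], [0, 0, 0], [0, 0, 0], [0, 0, 0], [0, 0, 0], [0, 0, 0], [0, 0, 0]])

```text
time_s: 13.02
position: [0.5653, -0.1071, 0.3293]
tool_rot: [[0.064, 0.998, 0.003], [0.998, -0.064, -0.002], [-0.001, 0.003, -1.0]]
ft_force: [0.1, 0.0, 0.6]
grip_width: 0.0496
gripper_force: 0.0
```

>>> move_arm(jaw=[6, 6, 6, 6, 6, 6, 6, 6, 6, 6, 6, 6], dp=[[3.75, -0.93, 0], [3.75, -0.93, 0], [3.75, -0.93, 0], [3.75, -0.93, 0], [3.75, -0.93, 0], [3.75, -0.93, 0], [3.75, -0.93, 0], [3.75, -0.93, 0], [3.75, -0.93, 0], [3.75, -0.93, 0], [3.75, -0.93, 0], [3.75, -0.93, 0]], turn=[[0, 0, 0], [0, 0, 0], [0, 0, 0], [0, 0, 0], [0, 0, 0], [0, 0, 0], [0, 0, 0], [0, 0, 0], [0, 0, 0], [0, 0, 0], [0, 0, 0], [0, 0, 0]])

```text
time_s: 14.02
position: [0.4821, 0.3511, 0.3269]
tool_rot: [[0.064, 0.998, 0.001], [0.998, -0.064, -0.0], [0.0, 0.001, -1.0]]
ft_force: [0.2, -0.4, 0.9]
grip_width: 0.0602
gripper_force: 0.0
```

>>> move_arm(jaw=[6, 6, 6, 6, 6, 6, 6, 6, 6, 6, 6, 6], dp=[[3.75, -0.9, 0], [0, 0, 0], [0, 0, 0], [0, 0, 0], [0, 0, 0], [0, 0, 0], [0, 0, 0], [0, 0, 0], [0, 0, 0], [0, 0, 0], [0, 0, 0], [0, 0, 0]], turn=[[0, 0, -0.12], [0, 0, -0.12], [0, 0, -0.12], [0, 0, -0.12], [0, 0, -0.12], [0, 0, -0.12], [0, 0, -0.12], [0, 0, -0.12], [0, 0, -0.12], [0, 0, -0.12], [0, 0, -0.12], [0, 0, -0.12]])

```text
time_s: 15.02
position: [0.4763, 0.3873, 0.3268]
tool_rot: [[-0.982, 0.188, 0.001], [0.188, 0.982, -0.0], [-0.001, 0.0, -1.0]]
ft_force: [0.2, -0.5, -0.7]
grip_width: 0.06
gripper_force: 0.0
```

```bash
python3 - <<'E'
from h import *
np.set_printoptions(precision=4,suppress=True)
s=observe(); print(s["time_s"],s["position"],s["tool_rot"],s["ft_force"])
im,d=cams.get_image("scene"); cv2.imwrite("pics/rel.png",cv2.resize(im[120:300,110:390,::-1],(800,514),interpolation=2))
for n in("scene","top"):
    im,d=cams.get_image(n); C=cloud(n,d); im=im.astype(int)
    k=(im[...,0]<125)&(im[...,0]-im[...,2]>10)&(C[...,2]>.243)&(C[...,2]<.275)&(np.abs(C[...,0]-.567)<.03)&(C[...,1]>-.165)&(C[...,1]<-.05)
    X=C[k]; print(n,k.sum(),np.polyfit(X[:,1],X[:,0],1),X.min(0),X.max(0),cv2.minAreaRect((X[:,:2]*1000).astype(np.float32)))
    t=X[X[:,1]>X[:,1].max()-.02]; print("tail z",np.median(t,0), "slope", np.polyfit(X[:,1],X[:,2],1))
E
```

```text
15.0167 [0.4763 0.3873 0.3268] [[-0.9821  0.1882  0.0008]
 [ 0.1882  0.9821 -0.    ]
 [-0.0008  0.0001 -1.    ]] [ 0.2032 -0.4911 -0.6628]
scene 183 [0.0846 0.5778] [ 0.5523 -0.1646  0.2431] [ 0.5767 -0.088   0.2623] ((564.3444213867188, -126.53755187988281), (76.7871322631836, 19.973955154418945), 86.2757797241211)
tail z [ 0.5708 -0.0951  0.2563] slope [0.0473 0.2591]
top 168 [0.0557 0.57  ] [ 0.5531 -0.1647  0.2438] [ 0.5745 -0.0859  0.2643] ((563.477783203125, -125.4159927368164), (78.76029205322266, 19.73185920715332), 87.71012878417969)
tail z [ 0.5651 -0.0957  0.2588] slope [0.1186 0.27  ]
```

View pics/rel.png

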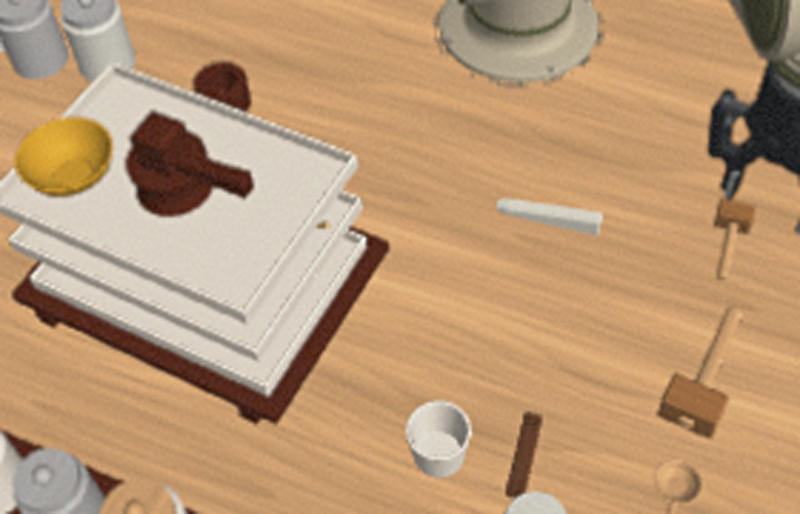

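>>> move_arm(jaw=[6, 6, 6, 6, 6, 6, 6, 6, 6, 6, 6, 6], dp=[[0, 0.1, 3.5], [0, 0, 3.5], [0, 0, 3.5], [0, 0, 3.5], [0, 0, 3.5], [0, 0, 3.5], [0, 0, 3.5], [0, 0, 3.0], [0, 0, 2.5], [0, 0, 1.5], [0, 0, 0.7], [0, 0, 0]], turn=[[0, 0, -0.094], [0, 0, 0], [0, 0, 0], [0, 0, 0], [0, 0, 0], [0, 0, 0], [0, 0, 0], [0, 0, 0], [0, 0, 0], [0, 0, 0], [0, 0, 0], [0, 0, 0]])

```text
time_s: 16.17
position: [0.4758, 0.3881, 0.0033]
tool_rot: [[-0.995, 0.103, -0.002], [0.103, 0.995, -0.001], [0.002, -0.001, -1.0]]
ft_force: [-0.7, -0.2, 0.7]
grip_width: 0.0599
gripper_force: 0.0
```

>>> move_arm(jaw=[1, 1, 1, 1, 1, 1, 1, 1], dp=[[0, 0, 0], [0, 0, 0], [0, 0, 0], [0, 0, 0], [0, 0, 0], [0, 0, 0], [0, 0, 0], [0, 0, 0]], turn=[[0, 0, 0], [0, 0, 0], [0, 0, 0], [0, 0, 0], [0, 0, 0], [0, 0, 0], [0, 0, 0], [0, 0, 0]], force=110)

```text
time_s: 16.83
position: [0.4767, 0.3887, 0.0061]
tool_rot: [[-0.995, 0.101, 0.002], [0.101, 0.995, 0.001], [-0.002, 0.001, -1.0]]
ft_force: [-1.5, -0.8, 6.7]
grip_width: 0.016
gripper_force: 107.5
```

>>> move_arm(jaw=[1, 1, 1, 1, 1, 1, 1, 1, 1, 1, 1], dp=[[0, 0, -1], [0, 0, -2.5], [0, 0, -3.5], [0, 0, -3.5], [0, 0, -3.5], [0, 0, -3.5], [0, 0, -3.5], [0, 0, -3.5], [0, 0, -3], [0, 0, -2], [0, 0, 0]], turn=[[0, 0, 0], [0, 0, 0], [0, 0, 0], [0, 0, 0], [0, 0, 0], [0, 0, 0], [0, 0, 0], [0, 0, 0], [0, 0, 0], [0, 0, -0.031], [0, 0, 0]])

```text
time_s: 17.75
position: [0.4767, 0.3888, 0.3053]
tool_rot: [[-0.998, 0.069, 0.008], [0.069, 0.998, 0.004], [-0.008, 0.005, -1.0]]
ft_force: [0.3, -0.1, -1.0]
grip_width: 0.0158
gripper_force: 107.6
```

>>> move_arm(jaw=[1, 1, 1, 1, 1, 1, 1, 1, 1, 1, 1, 1], dp=[[-0.72, -2.4, 0], [-0.72, -3.4, 0], [-0.72, -3.6, 0], [-0.72, -3.6, 0], [-0.72, -3.6, 0], [-0.72, -3.6, 0], [-0.72, -3.6, 0], [-0.72, -3.6, 0], [-0.72, -3.6, 0], [-0.72, -3.4, 0], [-0.72, -2.8, 0], [-0.72, -2, 0]], turn=[[0, 0, 0], [0, 0, 0], [0, 0, 0], [0, 0, 0], [0, 0, 0], [0, 0, 0], [0, 0, 0], [0, 0, 0], [0, 0, 0], [0, 0, 0], [0, 0, 0], [0, 0, 0]])

```text
time_s: 18.75
position: [0.5344, -0.011, 0.2987]
tool_rot: [[-0.997, 0.072, -0.002], [0.072, 0.997, 0.0], [0.002, -0.0, -1.0]]
ft_force: [-0.0, -0.3, -1.5]
grip_width: 0.0155
gripper_force: 107.7
```

>>> move_arm(jaw=[1, 1, 1], dp=[[0, 0, 2], [0, 0, 1], [0, 0, 0]], turn=[[0, 0, 0], [0, 0, 0], [0, 0, 0]])

```text
time_s: 19.0
position: [0.5336, -0.0088, 0.2665]
tool_rot: [[-0.997, 0.071, -0.006], [0.071, 0.997, 0.001], [0.006, 0.001, -1.0]]
ft_force: [-0.3, -0.5, -2.3]
grip_width: 0.0159
gripper_force: 107.8
```

```bash
python3 - <<'E'
from h import *
np.set_printoptions(precision=4,suppress=True)
s=observe(); print(s["time_s"],s["position"],s["tool_rot"],s["ft_force"],s["wrist_torque"])
im,d=cams.get_image("scene"); cv2.imwrite("pics/mal.png",cv2.resize(im[120:240,110:270,::-1],(800,600),interpolation=2))
for n in("scene","top"):
    im,d=cams.get_image(n); C=cloud(n,d); im=im.astype(int)
    k=(im[...,0]-im[...,2]>35)&(C[...,2]>.25)&(C[...,2]<.36)&(C[...,0]>.53)&(C[...,0]<.64)&(C[...,1]>-.08)&(C[...,1]<.07)
    X=C[k]
    if len(X)>10:
        print(n,len(X),X.mean(0),np.percentile(X,[3,97],axis=0))
        t=X[X[:,2]>np.percentile(X[:,2],90)-.008]; print(len(t),cv2.minAreaRect((t[:,:2]*1000).astype(np.float32)),t.mean(0))
E
```

```text
19.0 [ 0.5336 -0.0088  0.2665] [[-0.9974  0.0713 -0.0061]
 [ 0.0713  0.9975  0.0015]
 [ 0.0062  0.0011 -1.    ]] [-0.3387 -0.5218 -2.3247] [ 0.0411  0.0489 -0.0483]
scene 489 [ 0.5722 -0.0076  0.2946] [[ 0.5456 -0.041   0.2678]
 [ 0.5891  0.0198  0.3048]]
303 ((561.4537963867188, -19.476055145263672), (56.83259963989258, 108.180908203125), 2.8032896518707275) [ 0.5679 -0.0106  0.3026]
```

View pics/mal.png

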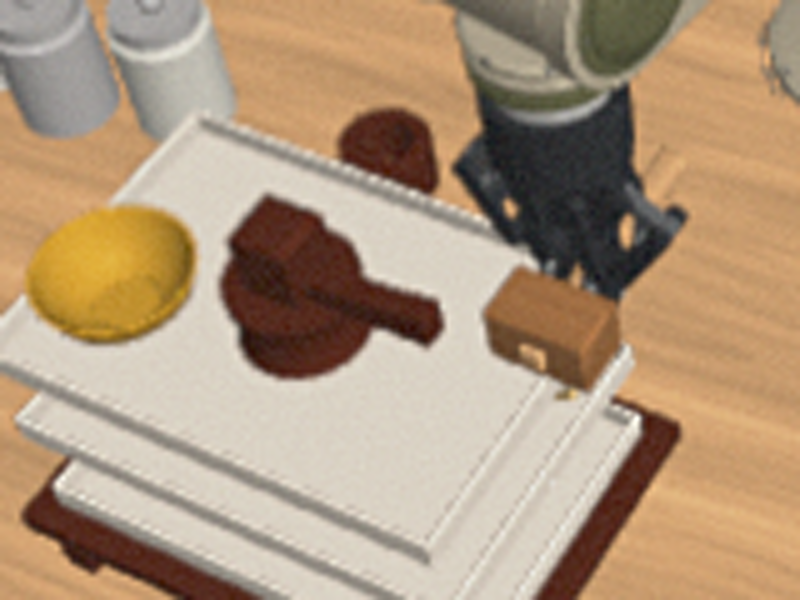

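>>> move_arm(jaw=[1, 1, 1, 1, 1, 1, 1, 1], dp=[[0, 0, 1.5], [0, 0, 1.4], [-0.1, -1, 0], [0, -1, 0], [0, -0.7, 0], [0, -0.5, 0], [0, 0, 0], [0, 0, 0]], turn=[[0, 0, 0], [0, 0, 0], [0, 0, 0], [0, 0, 0], [0, 0, 0], [0, 0, 0], [0, 0, 0], [0, 0, 0]])

```text
time_s: 19.82
position: [0.5339, -0.0411, 0.2411]
tool_rot: [[-0.998, 0.071, 0.001], [0.071, 0.998, -0.0], [-0.001, -0.0, -1.0]]
ft_force: [-0.9, 0.4, -2.0]
grip_width: 0.016
gripper_force: 107.8
```

>>> move_arm(jaw=[1, 1, 1, 1], dp=[[0, -0.2, 0], [0, -0.2, 0], [0, -0.2, 0], [0, 0, 0]], turn=[[0, 0, 0], [0, 0, 0], [0, 0, 0], [0, 0, 0]])

```text
time_s: 20.15
position: [0.5334, -0.0468, 0.2405]
tool_rot: [[-0.998, 0.07, 0.0], [0.07, 0.998, -0.0], [-0.0, -0.0, -1.0]]
ft_force: [-0.1, -0.4, -2.2]
grip_width: 0.0154
gripper_force: 107.8
```

>>> move_arm(jaw=[1, 1, 1, 1], dp=[[0, -0.15, 0.2], [0, -0.15, 0], [0, -0.15, 0], [0, 0, 0]], turn=[[0, 0, 0], [0, 0, 0], [0, 0, 0], [0, 0, 0]])

```text
time_s: 20.48
position: [0.5331, -0.0513, 0.2385]
tool_rot: [[-0.998, 0.07, -0.0], [0.07, 0.998, -0.0], [0.0, -0.0, -1.0]]
ft_force: [0.2, 0.6, -2.6]
grip_width: 0.016
gripper_force: 107.8
```

>>> move_arm(jaw=[1, 1, 1, 1], dp=[[0, -0.15, 0], [0, -0.15, 0], [0, 0, 0], [0, 0, 0]], turn=[[0, 0, 0], [0, 0, 0], [0, 0, 0], [0, 0, 0]])

```text
time_s: 20.82
position: [0.5329, -0.0538, 0.2385]
tool_rot: [[-0.998, 0.069, 0.0], [0.069, 0.998, 0.001], [-0.0, 0.001, -1.0]]
ft_force: [0.6, 3.2, -1.7]
grip_width: 0.0157
gripper_force: 107.9
```

>>> move_arm(jaw=[1, 1, 1, 1, 1, 1, 1, 1, 1], dp=[[0, 0.5, 0], [0, 0.5, 0], [0, 0, 0], [0, -0.2, 0], [0, -0.3, 0], [0, -0.3, 0], [0, -0.3, 0], [0, -0.2, 0], [0, 0, 0]], turn=[[0, 0, 0], [0, 0, 0], [0, 0, 0], [0, 0, 0], [0, 0, 0], [0, 0, 0], [0, 0, 0], [0, 0, 0], [0, 0, 0]])

```text
time_s: 21.57
position: [0.5326, -0.0566, 0.2383]
tool_rot: [[-0.998, 0.069, -0.0], [0.069, 0.998, 0.002], [0.0, 0.002, -1.0]]
ft_force: [0.7, 4.1, -2.0]
grip_width: 0.0158
gripper_force: 108.0
```

>>> move_arm(jaw=[1, 1, 1, 1, 1, 1, 1, 1, 1], dp=[[0, 0.5, 0], [0, 0.5, 0], [0, 0, 0], [0, -0.2, 0], [0, -0.3, 0], [0, -0.3, 0], [0, -0.3, 0], [0, -0.1, 0], [0, 0, 0]], turn=[[0, 0, 0], [0, 0, 0], [0, 0, 0], [0, 0, 0], [0, 0, 0], [0, 0, 0], [0, 0, 0], [0, 0, 0], [0, 0, 0]])

```text
time_s: 22.32
position: [0.5325, -0.0583, 0.2385]
tool_rot: [[-0.998, 0.069, -0.0], [0.069, 0.998, 0.003], [0.0, 0.003, -1.0]]
ft_force: [0.2, 6.3, -2.2]
grip_width: 0.0156
gripper_force: 108.2
```

>>> move_arm(jaw=[1, 1, 1, 1], dp=[[0, -0.1, 0], [0, -0.1, 0], [0, 0, 0], [0, 0, 0]], turn=[[0, 0, 0], [0, 0, 0], [0, 0, 0], [0, 0, 0]])

```text
time_s: 22.65
position: [0.5323, -0.0597, 0.2383]
tool_rot: [[-0.998, 0.068, -0.0], [0.068, 0.998, 0.004], [0.001, 0.004, -1.0]]
ft_force: [0.2, 9.7, -1.3]
grip_width: 0.0158
gripper_force: 108.2
```

>>> move_arm(jaw=[1, 1, 1, 1], dp=[[0, -0.1, 0], [0, -0.1, 0], [0, 0, 0], [0, 0, 0]], turn=[[0, 0, 0], [0, 0, 0], [0, 0, 0], [0, 0, 0]])

```text
time_s: 22.98
position: [0.5321, -0.0613, 0.2382]
tool_rot: [[-0.998, 0.068, -0.001], [0.068, 0.998, 0.004], [0.001, 0.004, -1.0]]
ft_force: [0.6, 10.8, -2.4]
grip_width: 0.0161
gripper_force: 108.2
```

>>> move_arm(jaw=[1, 1, 1], dp=[[0, -0.1, 0], [0, 0, 0], [0, 0, 0]], turn=[[0, 0, 0], [0, 0, 0], [0, 0, 0]])

```text
time_s: 23.23
position: [0.5319, -0.0621, 0.2381]
tool_rot: [[-0.998, 0.068, -0.001], [0.068, 0.998, 0.005], [0.001, 0.005, -1.0]]
ft_force: [1.7, 10.5, -2.8]
grip_width: 0.0157
gripper_force: 108.1
```

>>> move_arm(jaw=[1, 1, 1], dp=[[0, -0.1, 0], [0, 0, 0], [0, 0, 0]], turn=[[0, 0, 0], [0, 0, 0], [0, 0, 0]])

```text
time_s: 23.48
position: [0.5318, -0.0629, 0.238]
tool_rot: [[-0.998, 0.068, -0.001], [0.068, 0.998, 0.005], [0.001, 0.005, -1.0]]
ft_force: [0.9, 12.1, -2.7]
grip_width: 0.016
gripper_force: 108.1
```

>>> move_arm(jaw=[1, 1], dp=[[0, 0, 0], [0, 0, 0]], turn=[[0, 0, 0], [0, 0, 0]])

```text
time_s: 23.65
position: [0.5318, -0.0629, 0.238]
tool_rot: [[-0.998, 0.068, -0.001], [0.068, 0.998, 0.005], [0.001, 0.005, -1.0]]
ft_force: [0.6, 12.6, -1.8]
grip_width: 0.0161
gripper_force: 108.1
```

>>> move_arm(jaw=[1, 1, 1, 1, 1, 1, 1, 1, 1, 1, 1, 1], dp=[[0, 0.5, 0], [0, 1.5, 0], [0, 2.0, -1], [0, 0.5, -2], [0, 0, -2], [1.35, 2.6, 0], [1.35, 2.6, 0], [1.35, 2.6, 0], [1.35, 2.6, 0], [1.35, 2.6, 0], [1.35, 2.3, 0], [0, 0, 0]], turn=[[0, 0, 0], [0, 0, 0], [0, 0, 0], [0, 0, 0], [0, 0, 0], [0, 0, 0], [0, 0, 0], [0, 0, 0], [0, 0, 0], [0, 0, 0], [0, 0, 0], [0, 0, 0]])

```text
time_s: 24.65
position: [0.4633, 0.141, 0.289]
tool_rot: [[-0.998, 0.066, 0.0], [0.066, 0.998, 0.001], [-0.0, 0.001, -1.0]]
ft_force: [0.0, 0.2, -1.5]
grip_width: 0.0157
gripper_force: 108.4
```

```bash
python3 - <<'E'
from h import *
np.set_printoptions(precision=4,suppress=True)
s=observe(); print(s["time_s"],s["position"],s["ft_force"])
im,d=cams.get_image("scene"); cv2.imwrite("pics/tight.png",cv2.resize(im[130:290,100:310,::-1],(787,600),interpolation=2))
C0=cloud("top",np.load("top_d.npy"));
for n in("scene","top"):
    im,d=cams.get_image(n); C=cloud(n,d); C0=cloud(n,np.load(n+"_d.npy"))
    k=(C0[...,2]>.18)&(C0[...,2]<.198)&(np.abs(C0[...,0]-.55)<.08)&(C0[...,1]>-.16)&(C0[...,1]<-.06)&(abs(C[...,2]-C0[...,2])<.01)
    print(n,k.sum(),(C[...,2]-C0[...,2])[k].mean(), C0[...,2][k].std())
E
```

```text
24.65 [0.4633 0.141  0.289 ] [ 0.0064  0.1994 -1.5158]
scene 1331 -0.0019853372790417856 0.0017706284946148274
top 1339 -0.0018983355699652483 0.0025052069076838767
```

View pics/tight.png

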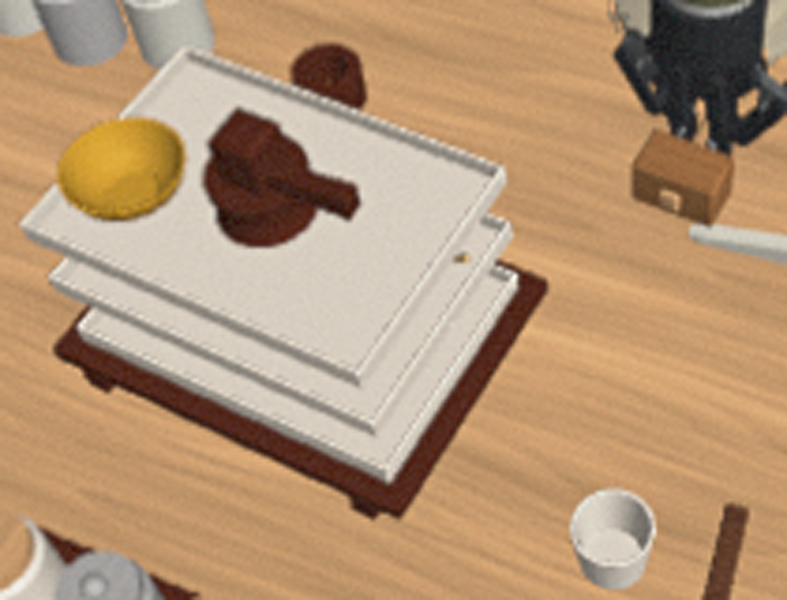

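>>> move_arm(jaw=[1, 1, 1, 1, 1, 1, 1, 1, 1, 1, 1, 1], dp=[[0, 0, 2.5], [0, 0, 3.5], [0, 0, 3.5], [0, 0, 3.5], [0, 0, 3.5], [0, 0, 3.5], [0, 0, 3], [0, 0, 2], [0, 0, 1.2], [0, 0, 0.8], [0, 0, 0.5], [0, 0, 0.3]], turn=[[0, 0, 0], [0, 0, 0], [0, 0, 0], [0, 0, 0], [0, 0, 0], [0, 0, 0], [0, 0, 0], [0, 0, 0], [0, 0, 0], [0, 0, 0], [0, 0, 0], [0, 0, 0]])

```text
time_s: 25.8
position: [0.4657, 0.1375, 0.0103]
tool_rot: [[-0.998, 0.071, 0.0], [0.071, 0.998, -0.0], [-0.0, -0.0, -1.0]]
ft_force: [0.1, -0.9, -1.4]
grip_width: 0.016
gripper_force: 108.4
```

>>> move_arm(jaw=[1, 1], dp=[[0, 0, 0.2], [0, 0, 0]], turn=[[0, 0, 0], [0, 0, 0]])

```text
time_s: 25.97
position: [0.4655, 0.138, 0.0088]
tool_rot: [[-0.998, 0.07, 0.001], [0.07, 0.998, -0.0], [-0.001, 0.0, -1.0]]
ft_force: [-0.1, 0.2, -1.3]
grip_width: 0.0161
gripper_force: 108.4
```

>>> move_arm(jaw=[1, 1, 1], dp=[[0, 0, 0.15], [0, 0, 0.1], [0, 0, 0]], turn=[[0, 0, 0], [0, 0, 0], [0, 0, 0]])

```text
time_s: 26.22
position: [0.4652, 0.1381, 0.0062]
tool_rot: [[-0.998, 0.07, 0.0], [0.07, 0.998, 0.0], [-0.0, 0.0, -1.0]]
ft_force: [0.4, -0.5, -1.9]
grip_width: 0.0158
gripper_force: 108.4
```

>>> move_arm(jaw=[2.5, 3.5, 4.5, 6, 6, 6, 6, 6, 6, 6, 6, 6], dp=[[0, 0, 0], [0, 0, 0], [0, 0, 0], [0, 0, 0], [0, 0, 0], [0, 0, -1], [0, 0, -3], [0, 0, -3.5], [0, 0, -3.5], [0, 0, -3.5], [0, 0, -3.5], [0, 0, 0]], turn=[[0, 0, 0], [0, 0, 0], [0, 0, 0], [0, 0, 0], [0, 0, 0], [0, 0, 0], [0, 0, 0], [0, 0, 0], [0, 0, 0], [0, 0, 0], [0, 0, 0], [0, 0, 0]])

```text
time_s: 27.22
position: [0.4675, 0.1383, 0.1923]
tool_rot: [[-0.998, 0.07, 0.012], [0.07, 0.998, 0.001], [-0.012, 0.001, -1.0]]
ft_force: [0.2, 0.3, 0.7]
grip_width: 0.0602
gripper_force: 0.0
```

```bash
python3 - <<'E'
from h import *
im,d=cams.get_image("scene"); cv2.imwrite("pics/fin.png",cv2.resize(im[...,::-1],(800,600)))
print(observe()["time_s"])
E
```

```text
27.2667
```

View pics/fin.png

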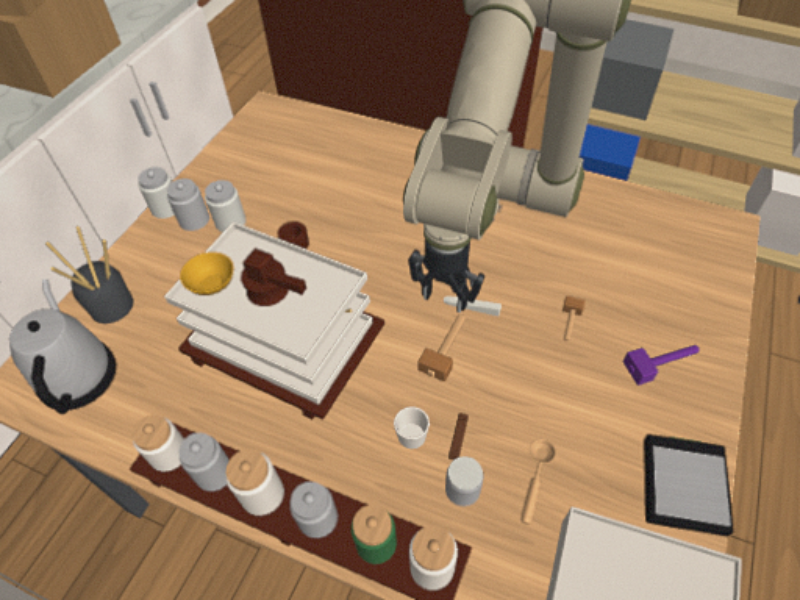

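The mallet lies flat on the table beside the stand, with its head at pixel (435,365). The key is in the post at (285,280), and the bowl and everything else are where they started.

```bash
python3 -c "
from rig import ticket
print(ticket.close_job())"
```

```text
the job is handed in; nothing more can be done
None
```

The job is handed in: the key is tapped tight with a last push of about 12.5 N (tray sunk about 1.9 mm), and the mallet lies on the table beside the stand with the bowl and everything else left where it was.

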